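# Make up the pinboard kit and the parcel kit

### The arm

A 6-joint arm with a two-finger parallel gripper is mounted at the origin on the work surface. World frame = base frame: x ahead of the robot, y to its left, z up, the work surface at z = 0. Lengths are in m, angles in rad, forces in N, time in s.
With the tool pointing down it reaches from about 0.15 to 0.775 m from the base axis. Payload 6.1 kg.
Tool frame: the origin (TCP) lies between the finger pads; the fingertips stand r.nose_length ahead of it and the grasp point (between the pads) is the TCP (r.nose_length is the distance from the TCP to the fingertips, in m); z points along the fingers, y is the line along which they close (so a half turn about z gives the same grasp; the last joint's range is limited). The gripper opens to 85 mm and grips with 20 to 120 N. Pads are 22 mm wide; open, the fingers measure 114 mm over their backs; the gripper's body (76 mm by 85 mm) begins 54 mm behind the grasp point. The pads swing forward as they close: fully open they stand 13 mm farther back than shut.
Start: joints at [1.271, 0.126, -0.04, 1.405, 0, 1.571], TCP at [0.155, 0.502, 0.25] pointing down, gripper open.
Joint ranges: [-2.72, 2.72], [-0.95, 1.95], [-1.27, 1.35], [-1.78, 2.02], [-1.46, 1.47], [-3.14, 3.14]. Speed limits (rad/s): [2.39, 2.39, 3.01, 3.14, 3.14, 3.14].

### API

Orientations are given as a unit quaternion [x, y, z, w].
In Python, from station import r, eyes gives the robot as it stands.
- The arm moves only by the tool carry_out, never from a script. Its arguments are lists of equal length, an entry for each row: "delta_pos": the shift along the tool's x, y, z in a scale on which 1.0 is 100 cm, a list of three; "delta_rot": the turn, a rotation vector about the tool's x, y, z in parts of the range, where 1.0 means 2 pi rad, a list of three. In form: {"delta_pos": [[tx, ty, tz], ...], "delta_rot": [[wx, wy, wz], ...]}. A call has 1 to 10 rows; each row is the pose to reach, as a shift and turn from the pose commanded when the call began, along the tool's axes at that moment; what a row does not reach only later rows make up. A row lasts 1/8 s, in which the tool goes at most 62.5 mm and 10.7 degrees, less where a joint would pass 70% of its speed; a pose out of reach is approached as far as the arm can. A shift or turn number past 1, either way, is cut back to 1. A call with a gripper value outside its range is refused whole. "claw" is the finger opening in mm, from 0 to 85.4, set as the call begins (left out, the last holds). The fingers move at their own pace and stop on an object; "force" is the grip in N (left out, the last holds). Time passes only in rows, so rows that repeat a pose let the fingers close. It gives the time, the measured TCP pose, the force, the opening and the grip force at its end, in the units of the state.
- r.read_state(): the state, without advancing time (a new reading comes with each control period).
- eyes.snapshot(name): name is "side" or "top" or "wrist"; returns the picture (400x640x3 uint8, blue, green, red); there is no depth.
- eyes.get_calibration(name): a dict with "mtx" (3x3 intrinsics, pixels), "dist" ([k1, k2, p1, p2, k3] as OpenCV has them; the pictures are not rectified), "rvec" (rotation vector, rad) and "tvec" (3), from world to camera coordinates, as OpenCV has them; the wrist camera has in their place "mount" (4x4, takes a point from camera to tool coordinates, whose origin is the TCP and whose axes are the flange's). Camera axes: x right, y down, z forward; pixel columns grow to the right and rows downward; lengths in m; the calibration is good to about 2 mm. A picture is of the moment at which its call begins: read the wrist's pose just before it. get_calibration takes no time and is no camera call.
- r.job_done(): hands the job in; it is judged then, once.
The state is a dict: "t": time; "q": joint angles; "qvel": joint speeds; "tau": joint torques, N m; "tcp_pos": TCP position; "ee_rot": TCP orientation; "force": force on the tool from outside, world axes, zero at the start; "torque": the same for the moment, N m; "opening": finger opening in m; "gripper_force": force on a finger pad.
Only numpy, scipy, OpenCV 4.12 (cv2) and the standard library are available. Lean on these libraries where they do the work, as an engineer would, in place of code of your own. Each camera call takes 0.05 s, during which the arm holds its last target. There are 200 camera calls.

### The job

Make up two kits from the things lying on the desk. The pinboard kit goes in the two-compartment tray: the small tape roll and the low, wide tin, one in each compartment, either way round. The parcel kit goes in the round tray: the large tape roll lying flat and the wooden hand stamp standing upright, side by side on the tray floor; leave the tall, narrow tin and the stapler where they are.

Things in the scene. Friction and masses are not known exactly. Their poses are not given: they have to be found in the camera images.
- bay_tray: white rectangular two-compartment tray, fixed to the desk, 163 x 84 mm outside, 14 mm high, floor 5 mm thick, walls 5 mm. Origin: centre of its underside. x runs along its 163 mm side; one divider (5 mm thick, as high as the walls) across the middle makes two equal compartments, centres at x = +39 and -39 mm (y = 0), each about 74 x 74 mm inside.
- round_tray: white round tray, fixed to the desk, 166 mm outside diameter, 156 mm inside, rim 14 mm high, floor 4 mm thick, no divider. Origin: centre of its underside, z up.
- small_roll: small roll of tan tape on a cardboard core, lying flat (hole upwards): outside diameter 46 mm, hole 22 mm, 28 mm high, 40 g. Origin: centre of its underside, z up along the hole.
- large_roll: large roll of tan tape on a cardboard core, lying flat (hole upwards): outside diameter 66 mm, hole 36 mm, 48 mm high, 120 g. Origin: centre of its underside, z up along the hole.
- low_tin: low, wide round metal tin, closed, of the same bare metal as the tall one: diameter 56 mm, 40 mm high, 90 g. Origin: centre of its underside, z up.
- stamp: wooden hand stamp standing on its rubber face: block 48 x 32 mm (x by y) and 26 mm high, above it a round wooden knob on the same axis, widest (diameter 26 mm) from 40 to 57 mm above the underside, total height 63 mm, 60 g. Origin: centre of its underside, z up.
- tall_tin: tall, narrow round metal tin, closed, not part of either kit: diameter 38 mm, 66 mm high, 90 g, loose. Origin: centre of its underside, z up.
- stapler: black desk stapler, not part of either kit: 125 mm long (x) by 34 mm wide, 49 mm high, loose. Origin: centre of its underside, z up.
There are look-alikes about, which are no part of the job. What is shaped like the bay_tray but yellow is not meant.

How it is judged:
At the end, for the whole second after the job is handed in: Small roll and low tin each in its own compartment (within 18 and 13 mm of centre), large roll and stamp in the round tray (centres within 49 and 66 mm of its centre); all on the floor, tilt under 0.1 rad, released, still. Tall tin and stapler upright, moved under 20 mm (z of small_roll in the frame of bay_tray between 0.001 and 0.008 m and angle between each of small_roll, low_tin, large_roll, stamp, tall_tin, stapler's own z axis and vertical below 0.1 rad and linear speed of each of small_roll, low_tin, large_roll, stamp below 0.02 m/s and angular speed of each of small_roll, low_tin, large_roll, stamp below 0.2 rad/s and contact force between each of small_roll, low_tin, large_roll, stamp and the fingers below 0.05 N and z of low_tin in the frame of bay_tray between 0.001 and 0.008 m and z of large_roll in the frame of round_tray between 0.001 and 0.008 m and z of stamp in the frame of round_tray between 0.001 and 0.008 m and ((x of small_roll in the frame of bay_tray between 0.021 and 0.057 m and y of small_roll in the frame of bay_tray between -0.018 and 0.018 m and x of low_tin in the frame of bay_tray between -0.052 and -0.026 m and y of low_tin in the frame of bay_tray between -0.013 and 0.013 m) or (x of small_roll in the frame of bay_tray between -0.057 and -0.021 m and y of small_roll in the frame of bay_tray between -0.018 and 0.018 m and x of low_tin in the frame of bay_tray between 0.026 and 0.052 m and y of low_tin in the frame of bay_tray between -0.013 and 0.013 m)) and horizontal distance between large_roll and round_tray below 0.049 m and horizontal distance between stamp and round_tray below 0.066 m and distance of each of tall_tin, stapler from where it was at the start of the episode below 0.02 m); the robot touches nothing.
It fails at once if the tall tin is pushed more than 20 mm or knocked over (distance of tall_tin from where it was at the start of the episode above 0.02 m or angle between tall_tin's own z axis and vertical above 0.5 rad).
It fails at once if the stapler is pushed more than 20 mm or knocked over (distance of stapler from where it was at the start of the episode above 0.02 m or angle between stapler's own z axis and vertical above 0.5 rad).
It also fails if it takes over 112 s, if anything falls off the work surface, if the arm or the gripper's body presses on something with over 40 N, if the wrist force passes 120 N, or if a joint passes its speed limit or range.

## Working session

There is one attempt and no reset: what is moved stays moved. The work goes in short steps, Python scripts to look and compute and a tool call to move; the robot and the scene stay as the last step left them, time stands still between calls to the robot, and variables do not carry over. Pictures are saved under pics/ and viewed, at most 14 in all, crops included, and the job is handed in when it is done.

Besides the shell and the picture viewer there is one more tool, called after "Call:" in YAML: its name, and indented under it one key for each argument. carry_out: Moves the arm, as the interface text tells. Its arguments: {"type":"object","properties":{"delta_pos":{"type":"array","items":{"type":"array","items":{"type":"number"}}},"delta_rot":{"type":"array","items":{"type":"array","items":{"type":"number"}}},"claw":{"type":"number"},"force":{"type":"number"}},"required":["delta_pos","delta_rot"]}

```bash
mkdir -p pics; ls; python3 - <<'E'
from station import r, eyes
import cv2
s=r.read_state(); print(s['t'],s['tcp_pos'],s['ee_rot'],r.nose_length)
for n in('top','side','wrist'):
    cv2.imwrite(f'pics/{n}0.png',eyes.snapshot(n)); print(n,eyes.get_calibration(n))
E
```

```text
pics
0.0 [0.15492957 0.50122587 0.24950749] [ 1.49331001e-01  9.88786935e-01 -7.97163596e-04 -1.15405214e-04] 0.019
top {'mtx': array([[494.56672184,   0.        , 313.90491078],
       [  0.        , 494.56672184, 198.4314082 ],
       [  0.        ,   0.        ,   1.        ]]), 'dist': array([-0.10684544,  0.        ,  0.        ,  0.        ,  0.        ]), 'rvec': array([ 2.06961743, -2.16999171,  0.22319531]), 'tvec': array([0.11464939, 0.4993767 , 1.43463354])}
side {'mtx': array([[380.30303944,   0.        , 312.63116391],
       [  0.        , 380.30303944, 200.90308868],
       [  0.        ,   0.        ,   1.        ]]), 'dist': array([0.01848327, 0.        , 0.        , 0.        , 0.        ]), 'rvec': array([ 0.49039464, -2.77847499,  1.10958423]), 'tvec': array([0.52594993, 0.09627437, 0.95498326])}
wrist {'mtx': array([[302.27804997,   0.        , 322.66872883],
       [  0.        , 302.27804997, 202.52162627],
       [  0.        ,   0.        ,   1.        ]]), 'dist': array([-0.04974484,  0.        ,  0.        ,  0.        ,  0.        ]), 'mount': array([[ 1.35954186e-04, -9.46380914e-01, -3.23052854e-01,
         8.39590795e-02],
       [ 9.99999273e-01, -2.58271495e-04,  1.17744603e-03,
         9.06780331e-04],
       [-1.19774780e-03, -3.23052779e-01,  9.46380192e-01,
        -1.23700443e-01],
       [ 0.00000000e+00,  0.00000000e+00,  0.00000000e+00,
         1.00000000e+00]])}
```

View pics/top0.png

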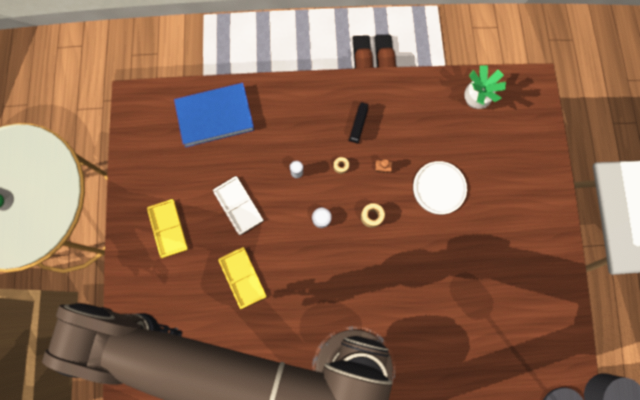

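View pics/side0.png

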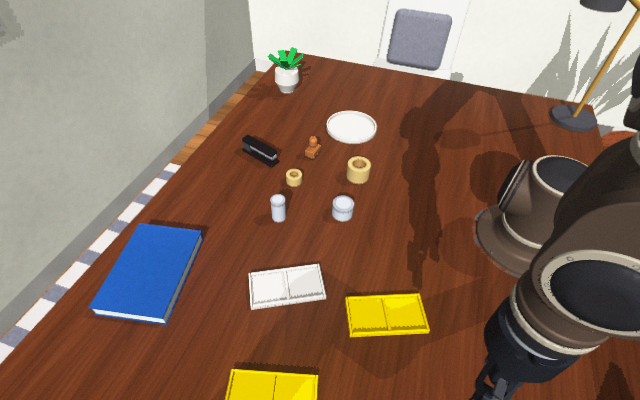

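The top view shows the following:
- tall tin (296,169)
- low tin (321,216)
- small roll (341,164)
- large roll (373,215)
- stamp (384,165)
- stapler (359,122)
- white bay tray (238,205)
- round tray (440,187)

Possible mix-ups:
- Bay tray: yellow trays at (167,228) and (242,277). I choose the white one at (238,205).
- Low tin: the tall tin at (296,169).
- Small and large rolls: each other, told apart by size.

In the side view, the tall tin is at (278,208), the low tin at (343,208), the small roll at (294,177), the large roll at (358,170), the stamp at (313,148), the bay tray at (287,286) and the round tray at (352,126).

```bash
python3 - <<'E'
import cv2
a=cv2.imread('pics/top0.png')[90:250,205:475]; cv2.imwrite('pics/topc.png',cv2.resize(a,(270*296//100,160*296//100),interpolation=cv2.INTER_CUBIC))
a=cv2.imread('pics/side0.png')[100:315,235:385]; cv2.imwrite('pics/sidec.png',cv2.resize(a,None,fx=2.79,fy=2.79,interpolation=cv2.INTER_CUBIC))
E
```

```text
(no output)
```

View pics/topc.png

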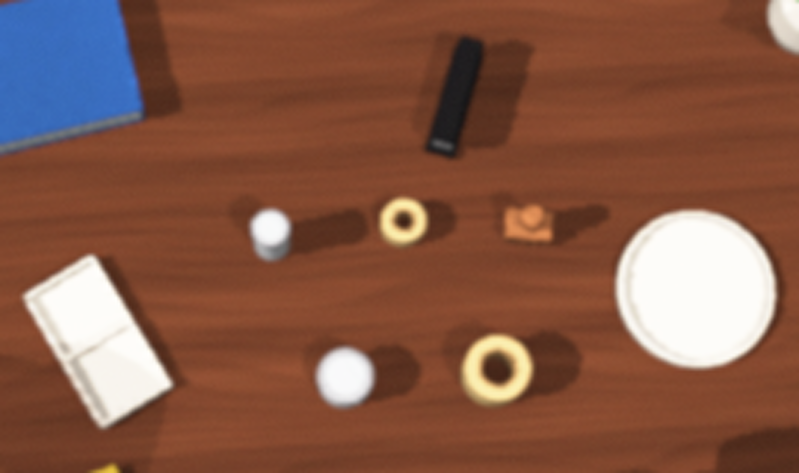

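View pics/sidec.png

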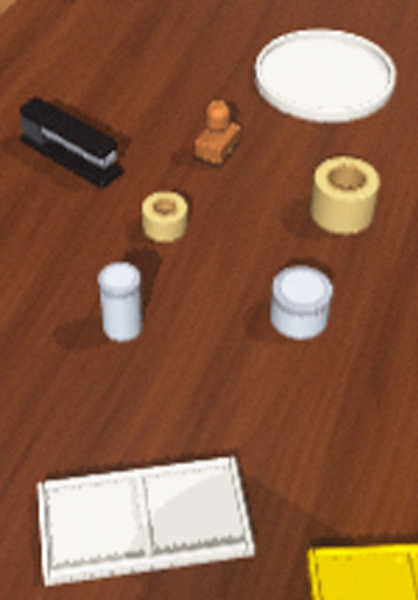

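```bash
cat > h.py <<'E'
import numpy as np, cv2
from station import r, eyes
from scipy.spatial.transform import Rotation as R
def P(name):
    c=eyes.get_calibration(name); T=np.c_[cv2.Rodrigues(c['rvec'])[0],c['tvec']]
    return c,T
def wristT(s):
    c=eyes.get_calibration('wrist'); W=np.eye(4); W[:3,:3]=R.from_quat(s['ee_rot']).as_matrix(); W[:3,3]=s['tcp_pos']
    return c,np.linalg.inv(W@c['mount'])[:3]
def und(c,p): return cv2.undistortPoints(np.array(p,float).reshape(-1,1,2),c['mtx'],c['dist']).reshape(-1,2)
def tri(v1,p1,v2,p2):
    X=cv2.triangulatePoints(v1[1],v2[1],und(v1[0],p1).T,und(v2[0],p2).T); return (X[:3]/X[3]).T
def proj(v,X): return cv2.projectPoints(np.array(X,float),v[1][:,:3],v[1][:,3],v[0]['mtx'],v[0]['dist'])[0].reshape(-1,2)
def onz(v,p,z):  # pixel -> point at height z
    n=np.c_[und(v[0],p),np.ones(len(p))]; Rm,t=v[1][:,:3],v[1][:,3]; C=-Rm.T@t; d=n@Rm
    return C+d*((z-C[2])/d[:,2])[:,None]
E
python3 - <<'E'
from h import *
np.set_printoptions(precision=4,suppress=True)
n='tall low small large stamp round b1 b2 b3 b4'.split()
h=[.066,.04,.028,.048,.063,.014]+[.014]*4
t=np.array([(271,226),(346,374),(404,220),(498,367),(533,216),(696,288),(94,255),(24,296),(173,384),(104,428)],float)
s=np.array([(120,276),(303,289),(165,206),(345,178),(218,108),(325,73),(39,482),(46,574),(235,458),(254,546)],float)
t=(t+.5)/2.96-.5+[205,90]; s=(s+.5)/2.79-.5+[235,100]
vt,vs=P('top'),P('side')
X=tri(vt,t,vs,s)
for i,k in enumerate(n): print(k,X[i],'top@h',onz(vt,t[i:i+1],h[i])[0][:2],'side@h',onz(vs,s[i:i+1],h[i])[0][:2],np.hypot(*X[i,:2]))
B=np.array([onz(vt,t[i:i+1],.014)[0] for i in range(6,10)]);print('bay c',B.mean(0),np.linalg.norm(B[0]-B[2]),np.linalg.norm(B[0]-B[1]),(B[2:]-B[:2]))
print(np.linalg.norm(X[6]-X[8]),np.linalg.norm(X[6]-X[7]))
# stamp block corners & stapler not needed; block edge dir
q=(np.array([(504,240),(550,242)])+.5)/2.96-.5+[205,90]; e=onz(vt,q,.026); print('stamp edge',e, np.linalg.norm(e[1]-e[0]))
q=(np.array([(470,40),(441,155)])+.5)/2.96-.5+[205,90]; print('stapler',onz(vt,q,.04))
print(R.from_quat(r.read_state()['ee_rot']).as_matrix())
E
```

```text
tall [0.6032 0.1395 0.0627] top@h [0.6029 0.1395] side@h [0.6012 0.1423] 0.6191128337964966
low [0.4512 0.0702 0.0336] top@h [0.4514 0.0704] side@h [0.4487 0.0762] 0.4565849386126269
small [0.6145 0.0009 0.0247] top@h [0.6133 0.0011] side@h [0.6134 0.0043] 0.6145338374298237
large [ 0.4513 -0.084   0.043 ] top@h [ 0.4499 -0.0834] side@h [ 0.4509 -0.0784] 0.45904299457870007
stamp [ 0.6044 -0.1295  0.057 ] top@h [ 0.6021 -0.1286] side@h [ 0.6026 -0.1222] 0.6181239293557846
round [ 0.5316 -0.3064  0.0031] top@h [ 0.5296 -0.3033] side@h [ 0.5281 -0.2911] 0.6135966260138933
b1 [0.5961 0.3286 0.0074] top@h [0.5945 0.3277] side@h [0.5934 0.3322] 0.6806626969158555
b2 [0.5538 0.4024 0.0115] top@h [0.5539 0.402 ] side@h [0.5524 0.4035] 0.6845674592994448
b3 [0.4546 0.2492 0.0042] top@h [0.4536 0.2483] side@h [0.4523 0.2556] 0.5184541412746877
b4 [0.4129 0.3219 0.0047] top@h [0.4111 0.3205] side@h [0.4122 0.327 ] 0.5235354956281213
bay c [0.5033 0.3246 0.014 ] 0.16178145388355034 0.08466228192729307 [[-0.141  -0.0794  0.    ]
 [-0.1427 -0.0814  0.    ]]
0.16224661430236267 0.08505395567046273
stamp edge [[ 0.5875 -0.1023  0.026 ]
 [ 0.5832 -0.1504  0.026 ]] 0.04832194615272841
stapler [[ 0.806  -0.0805  0.04  ]
 [ 0.6788 -0.041   0.04  ]]
[[-0.9554  0.2953 -0.0003]
 [ 0.2953  0.9554 -0.0011]
 [-0.     -0.0012 -1.    ]]
```

```bash
cat >> h.py <<'E'
def go(x,y,z,yaw=None):
    "print delta in tool axes (mm, rad) to bring TCP to x,y,z pointing down with tool y at yaw deg"
    s=r.read_state(); M=R.from_quat(s['ee_rot']); d=M.inv().apply(np.array([x,y,z])-s['tcp_pos'])*1000
    a=np.deg2rad(yaw); Y=np.array([np.cos(a),np.sin(a),0]); Z=np.array([0,0,-1.]); X=np.cross(Y,Z)
    w=(M.inv()*R.from_matrix(np.c_[X,Y,Z])).as_rotvec()
    print('t',round(s['t'],2),'go',(x,y,z,yaw),'d',d.round(1),'w',w.round(3))
E
python3 -c "
from h import *
go(.50,-.0,.40,90)"
```

```text
t 0.15 go (0.5, -0.0, 0.4, 90) d [-477.7 -377.3 -149.8] w [-0.001 -0.    -0.3  ]
```

The manual's scale: shifts go in shares of 100 cm and turns go in shares of 2 pi rad. Converting my numbers, -478 mm / 1000 = -0.478, -377 mm / 1000 = -0.377, -0.3 rad / 6.2832 = -0.0477.

Call:
carry_out:
  delta_pos:
    - [-0.478,-0.377,-0.15]
    - [-0.478,-0.377,-0.15]
    - [-0.478,-0.377,-0.15]
    - [-0.478,-0.377,-0.15]
    - [-0.478,-0.377,-0.15]
    - [-0.478,-0.377,-0.15]
    - [-0.478,-0.377,-0.15]
    - [-0.478,-0.377,-0.15]
    - [-0.478,-0.377,-0.15]
    - [-0.478,-0.377,-0.15]
  delta_rot:
    - [0,0,-0.0477]
    - [0,0,-0.0477]
    - [0,0,-0.0477]
    - [0,0,-0.0477]
    - [0,0,-0.0477]
    - [0,0,-0.0477]
    - [0,0,-0.0477]
    - [0,0,-0.0477]
    - [0,0,-0.0477]
    - [0,0,-0.0477]

```text
t: 1.4
tcp_pos: [0.4988, 0.0016, 0.3997]
ee_rot: [0.0, 1.0, 0.0, 0.0]
force: [0.9, 0.9, 0.4]
opening: 0.0855
gripper_force: 0.0
```

```bash
cat >> h.py <<'E'
def shot(name):
    import pickle
    s=r.read_state(); im=eyes.snapshot('wrist'); cv2.imwrite(f'pics/{name}.png',im)
    pickle.dump({k:np.array(s[k]) for k in('tcp_pos','ee_rot')},open(f'pics/{name}.pkl','wb'))
def wv(name):
    import pickle
    return wristT(pickle.load(open(f'pics/{name}.pkl','rb')))
E
python3 -c "
from h import *
shot('w1'); s=r.read_state(); print(s['tcp_pos'])
cv2.imwrite('pics/w1v.png',cv2.resize(cv2.imread('pics/w1.png'),(800,500),interpolation=cv2.INTER_CUBIC))"
```

```text
[ 0.50222972 -0.00348021  0.39939785]
```

View pics/w1v.png

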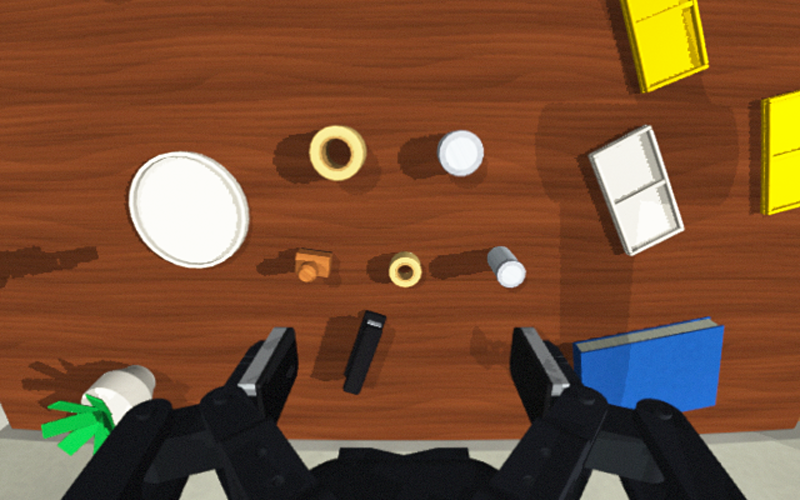

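The wrist view (800 wide) shows the large roll at (338,153), low tin (461,154), small roll (405,271), stamp knob (308,272), round tray (188,209), white bay tray (636,190) and tall tin (510,274). This matches the top view.

```bash
python3 - <<'E'
from h import *
np.set_printoptions(precision=4,suppress=True)
n='tall low small large stamp round b1 b2 b3 b4'.split()
h=[.066,.04,.028,.048,.063,.014]+[.014]*4
t=np.array([(271,226),(346,374),(404,220),(498,367),(533,216),(696,288),(94,255),(24,296),(173,384),(104,428)],float)
w=np.array([(510,274),(461,154),(405,271),(338,153),(308,272),(188.5,209.5),(632,254),(683,230),(589,155),(650,126)],float)
t=(t+.5)/2.96-.5+[205,90]; w=(w+.5)/1.25-.5
vt,vw=P('top'),wv('w1')
X=tri(vt,t,vw,w)
for i,k in enumerate(n): print(k,X[i],'top@h',onz(vt,t[i:i+1],h[i])[0][:2],'wr@h',onz(vw,w[i:i+1],h[i])[0][:2])
B=onz(vw,w[6:],.014); print('bay c',B.mean(0),B[2:]-B[:2],np.linalg.norm(B[2:]-B[:2],axis=1))
e=onz(vw,(np.array([(299,249),(331,252)])+.5)/1.25-.5,.026);print(e,e[1]-e[0])
go(.451,-.084,.12,90)
E
```

```text
tall [0.5992 0.1401 0.0732] top@h [0.6029 0.1395] wr@h [0.6003 0.1429]
low [0.4476 0.0712 0.0646] top@h [0.4514 0.0704] wr@h [0.4497 0.0751]
small [0.6106 0.0035 0.0326] top@h [0.6133 0.0011] wr@h [0.6109 0.0056]
large [ 0.4493 -0.0806  0.0442] top@h [ 0.4499 -0.0834] wr@h [ 0.4479 -0.0768]
stamp [ 0.6147 -0.1347  0.0199] top@h [ 0.6021 -0.1286] wr@h [ 0.5985 -0.1221]
round [ 0.5319 -0.3094 -0.0084] top@h [ 0.5296 -0.3033] wr@h [ 0.5247 -0.2959]
b1 [0.5879 0.3258 0.0296] top@h [0.5945 0.3277] wr@h [0.5906 0.3359]
b2 [0.5525 0.4008 0.0198] top@h [0.5539 0.402 ] wr@h [0.5541 0.4055]
b3 [0.4518 0.2476 0.0195] top@h [0.4536 0.2483] wr@h [0.4514 0.25  ]
b4 [0.4114 0.3196 0.0243] top@h [0.4111 0.3205] wr@h [0.413 0.327]
bay c [0.5023 0.3296 0.014 ] [[-0.1392 -0.0859  0.    ]
 [-0.1412 -0.0785  0.    ]] [0.1636 0.1615]
[[ 0.5788 -0.1418  0.026 ]
 [ 0.5833 -0.0974  0.026 ]] [0.0044 0.0444 0.    ]
t 1.45 go (0.451, -0.084, 0.12, 90) d [ 51.2 -79.7 279.6] w [-0.004  0.001 -0.005]
```

In the tool's units: 200 mm / 1000 = 0.2, -76 mm / 1000 = -0.076.

Call:
carry_out:
  delta_pos:
    - [0.053,-0.076,0.2]
    - [0.053,-0.076,0.2]
    - [0.053,-0.076,0.2]
    - [0.053,-0.076,0.2]
    - [0.053,-0.076,0.2]
    - [0.053,-0.076,0.2]
    - [0.053,-0.076,0.2]
    - [0.053,-0.076,0.2]
  delta_rot:
    - [0,0,0]
    - [0,0,0]
    - [0,0,0]
    - [0,0,0]
    - [0,0,0]
    - [0,0,0]
    - [0,0,0]
    - [0,0,0]

```text
t: 2.45
tcp_pos: [0.446, -0.0722, 0.2004]
ee_rot: [-0.001, 1.0, -0.0, 0.001]
force: [-0.4, 0.4, -1.0]
opening: 0.0851
gripper_force: 0.0
```

```bash
python3 -c "
from h import *
print(r.read_state()['tcp_pos'],r.read_state()['qvel'])
shot('w2'); s=r.read_state(); print(s['tcp_pos'])
cv2.imwrite('pics/w2v.png',cv2.resize(cv2.imread('pics/w2.png'),(800,500),interpolation=cv2.INTER_CUBIC))"
```

```text
[ 0.44604232 -0.0721815   0.20041687] [-0.0043363   0.00020018 -0.01099352 -0.00328096 -0.0001297   0.00036096]
[ 0.44584299 -0.07222491  0.2001473 ]
```

View pics/w2v.png

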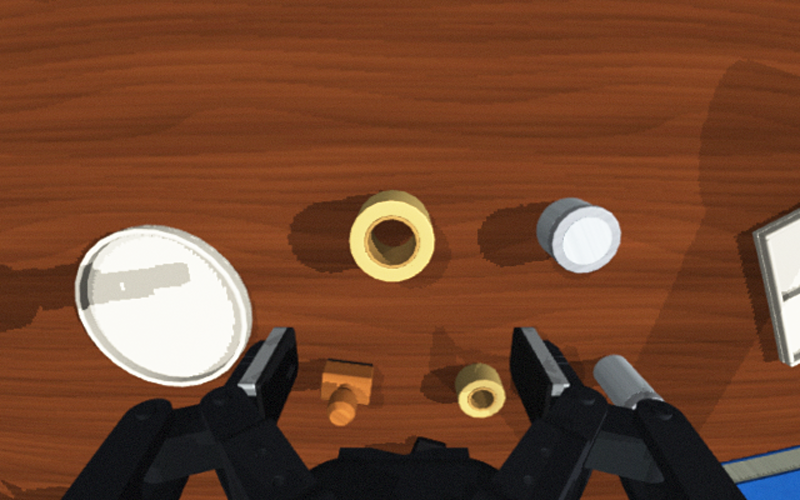

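```bash
python3 - <<'E'
from h import *
np.set_printoptions(precision=4,suppress=True)
n='low small large stamp round'.split()
h=[.04,.028,.048,.063,.014]
s=np.array([(303,289),(165,206),(345,178),(218,108),(325,73)],float)
t=np.array([(346,374),(404,220),(498,367),(533,216),(696,288)],float)
w=np.array([(586,239),(481,396),(392,240),(341,411),(163,305)],float)
s=(s+.5)/2.79-.5+[235,100]; t=(t+.5)/2.96-.5+[205,90]; w=(w+.5)/1.25-.5
vs,vt,vw=P('side'),P('top'),wv('w2')
X=tri(vs,s,vw,w);Y=tri(vt,t,vw,w)
for i,k in enumerate(n): print(k,X[i],Y[i],'wr@h',onz(vw,w[i:i+1],h[i])[0][:2])
e=onz(vw,(np.array([(326,361),(373,365)])+.5)/1.25-.5,.026);print(e,e[1]-e[0])
go(.449,-.0775,.10,90)
go(.449,-.0775,.036,90)
E
```

```text
low [0.4485 0.075  0.0386] [0.4482 0.0711 0.0457] wr@h [0.4477 0.0742]
small [0.6124 0.0041 0.0264] [0.6128 0.0029 0.0253] wr@h [0.6092 0.004 ]
large [ 0.4492 -0.0798  0.0459] [ 0.4488 -0.0817  0.0454] wr@h [ 0.4463 -0.0796]
stamp [ 0.6028 -0.1264  0.0577] [ 0.6049 -0.1284  0.0529] wr@h [ 0.5958 -0.1246]
round [ 0.5288 -0.3044  0.0022] [ 0.5331 -0.3106 -0.0091] wr@h [ 0.5198 -0.2946]
[[ 0.5707 -0.1427  0.026 ]
 [ 0.5749 -0.0991  0.026 ]] [0.0042 0.0437 0.    ]
t 2.5 go (0.449, -0.0775, 0.1, 90) d [ -3.   -5.3 100.2] w [-0.     0.001  0.001]
t 2.5 go (0.449, -0.0775, 0.036, 90) d [ -2.9  -5.2 164.2] w [-0.     0.001  0.001]
```

In the tool's units: 164 mm / 1000 = 0.164, 155 mm / 1000 = 0.155.

Call:
carry_out:
  delta_pos:
    - [-0.003,-0.007,0.05]
    - [-0.003,-0.007,0.09]
    - [-0.003,-0.007,0.12]
    - [-0.003,-0.007,0.14]
    - [-0.003,-0.007,0.155]
    - [-0.003,-0.007,0.164]
    - [-0.003,-0.007,0.164]
    - [-0.003,-0.007,0.164]
  delta_rot:
    - [0,0,0]
    - [0,0,0]
    - [0,0,0]
    - [0,0,0]
    - [0,0,0]
    - [0,0,0]
    - [0,0,0]
    - [0,0,0]
  claw: 85
  force: 30

```text
t: 3.5
tcp_pos: [0.4487, -0.0796, 0.036]
ee_rot: [-0.0, 1.0, -0.0, 0.001]
force: [-0.2, 0.2, -0.2]
opening: 0.0851
gripper_force: 0.0
```

Call:
carry_out:
  delta_pos:
    - [0,0,0]
    - [0,0,0]
    - [0,0,0]
    - [0,0,0]
    - [0,0,0]
    - [0,0,0]
  delta_rot:
    - [0,0,0]
    - [0,0,0]
    - [0,0,0]
    - [0,0,0]
    - [0,0,0]
    - [0,0,0]
  claw: 60
  force: 30

```text
t: 4.25
tcp_pos: [0.4488, -0.0797, 0.0363]
ee_rot: [-0.0, 1.0, -0.0, 0.001]
force: [-1.2, -0.5, 5.5]
opening: 0.0643
gripper_force: 33.1
```

In the tool's units: -114 mm / 1000 = -0.114, -110 mm / 1000 = -0.11.

Call:
carry_out:
  delta_pos:
    - [0,0,-0.02]
    - [0,0,-0.06]
    - [0,0,-0.114]
    - [0,-0.06,-0.114]
    - [0,-0.11,-0.114]
    - [0,-0.11,-0.114]
    - [0,-0.11,-0.114]
    - [0,-0.11,-0.114]
  delta_rot:
    - [0,0,0]
    - [0,0,0]
    - [0,0,0]
    - [0,0,0]
    - [0,0,0]
    - [0,0,0]
    - [0,0,0]
    - [0,0,0]

```text
t: 5.25
tcp_pos: [0.448, -0.1886, 0.1492]
ee_rot: [-0.001, 1.0, 0.0, -0.0]
force: [-0.1, 0.3, -2.3]
opening: 0.0639
gripper_force: 34.3
```

```bash
python3 -c "
from h import *
print(r.read_state())
shot('w3')
cv2.imwrite('pics/w3v.png',cv2.resize(cv2.imread('pics/w3.png'),(800,500),interpolation=cv2.INTER_CUBIC))"
```

```text
{'t': 5.25, 'q': array([-3.98562870e-01,  7.32558981e-02, -3.20545965e-01,  1.17752058e+00,
        2.65264458e-04, -3.99976450e-01]), 'qvel': array([ 6.14960263e-03, -1.07969464e-03,  3.96366575e-04,  1.28274757e-03,
        9.54936642e-05, -1.97845117e-03]), 'tau': array([-4.57530683e-01, -3.98049438e+01,  3.51372993e+01, -4.25269740e-03,
       -1.43511523e-02,  2.79722793e-03]), 'tcp_pos': array([ 0.44800051, -0.18857353,  0.14917234]), 'ee_rot': array([-7.06755294e-04,  9.99999707e-01,  2.24462927e-04, -1.90807603e-04]), 'force': array([-0.14998366,  0.32910885, -2.25893705]), 'torque': array([0.02690047, 0.0400872 , 0.09743888]), 'gripper_force': 34.31662358343601, 'opening': 0.06391326372359563}
```

View pics/w3v.png

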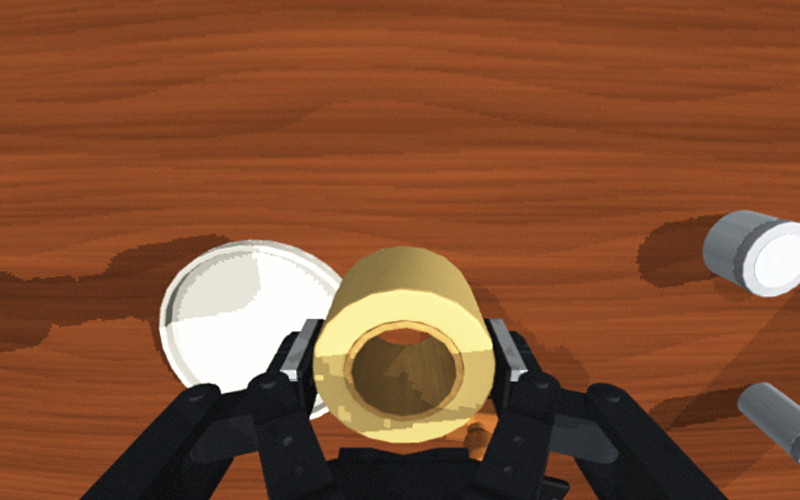

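```bash
cat > rt.py <<'E'
from h import *
from scipy.optimize import least_squares
a=np.linspace(0,2*np.pi,120,endpoint=False); C=np.c_[np.cos(a),np.sin(a)]*.083
def fit(im,v,c0):
    hsv=cv2.cvtColor(im,cv2.COLOR_BGR2HSV); m=((hsv[...,1]<60)&(hsv[...,2]>110)).astype(np.uint8)
    n,L=cv2.connectedComponents(m); p=proj(v,[[*c0,.004]])[0].round().astype(int); m=(L==L[p[1],p[0]]).astype(np.uint8)
    cn=max(cv2.findContours(m,cv2.RETR_EXTERNAL,cv2.CHAIN_APPROX_NONE)[0],key=len).reshape(-1,2)
    def hull(c):
        X=np.r_[np.c_[C+c,np.zeros(120)],np.c_[C+c,np.full(120,.014)]]
        return cv2.convexHull(proj(v,X).astype(np.float32))
    f=lambda c:[cv2.pointPolygonTest(hull(c),(float(x),float(y)),True) for x,y in cn]
    o=least_squares(f,c0,loss='soft_l1',f_scale=.5,diff_step=1e-3); return o.x,np.median(np.abs(o.fun)),len(cn)
if __name__=='__main__':
    for n in('top','side'): print(n,fit(cv2.imread(f'pics/{n}0.png'),P(n),[.528,-.302]))
    for n in('w1','w2','w3'): print(n,fit(cv2.imread(f'pics/{n}.png'),wv(n),[.528,-.302]))
E
python3 rt.py
```

```text
top (array([ 0.53060601, -0.30463928]), np.float64(0.22666199783577878), 150)
side (array([ 0.5304334 , -0.29965323]), np.float64(0.4657728432072582), 122)
w1 (array([ 0.52929755, -0.30005524]), np.float64(0.6482222179635664), 266)
w2 (array([ 0.52949109, -0.30030309]), np.float64(0.9312081622277459), 378)
w3 (array([ 0.5299783 , -0.30018924]), np.float64(1.0815631852760825), 395)
```

```bash
python3 -c "
from h import *
go(.494,-.300,.149,90)
go(.494,-.300,.041,90)"
```

```text
t 5.3 go (0.494, -0.3, 0.149, 90) d [ -45.7 -111.6    0.2] w [ 0.    -0.     0.002]
t 5.3 go (0.494, -0.3, 0.041, 90) d [ -45.8 -111.6  108.2] w [ 0.    -0.     0.002]
```

In the tool's units: -112 mm / 1000 = -0.112, 108 mm / 1000 = 0.108.

Call:
carry_out:
  delta_pos:
    - [-0.023,-0.056,0]
    - [-0.046,-0.112,0]
    - [-0.046,-0.112,0.03]
    - [-0.046,-0.112,0.06]
    - [-0.046,-0.112,0.085]
    - [-0.046,-0.112,0.098]
    - [-0.046,-0.112,0.104]
    - [-0.046,-0.112,0.108]
    - [-0.046,-0.112,0.108]
    - [-0.046,-0.112,0.108]
  delta_rot:
    - [0,0,0]
    - [0,0,0]
    - [0,0,0]
    - [0,0,0]
    - [0,0,0]
    - [0,0,0]
    - [0,0,0]
    - [0,0,0]
    - [0,0,0]
    - [0,0,0]

```text
t: 6.55
tcp_pos: [0.4945, -0.3017, 0.042]
ee_rot: [-0.0, 1.0, -0.0, 0.001]
force: [-0.4, 0.2, -1.6]
opening: 0.064
gripper_force: 34.5
```

In the tool's units: 2 mm / 1000 = 0.002, 1 mm / 1000 = 0.001.

Call:
carry_out:
  delta_pos:
    - [0,0.001,0.001]
    - [0,0.001,0.002]
    - [0,0.001,0.002]
  delta_rot:
    - [0,0,0]
    - [0,0,0]
    - [0,0,0]

```text
t: 6.92
tcp_pos: [0.4944, -0.3005, 0.0403]
ee_rot: [-0.0, 1.0, -0.0, 0.0]
force: [-1.8, 1.6, 5.0]
opening: 0.0641
gripper_force: 35.2
```

In the tool's units: -120 mm / 1000 = -0.12, -60 mm / 1000 = -0.06.

Call:
carry_out:
  delta_pos:
    - [0,0,0]
    - [0,0,0]
    - [0,0,0]
    - [0,0,0]
    - [0,0,-0.02]
    - [0,0,-0.06]
    - [0,0,-0.12]
    - [0,0,-0.12]
    - [0,0,-0.12]
    - [0,0,-0.12]
  delta_rot:
    - [0,0,0]
    - [0,0,0]
    - [0,0,0]
    - [0,0,0]
    - [0,0,0]
    - [0,0,0]
    - [0,0,0]
    - [0,0,0]
    - [0,0,0]
    - [0,0,0]
  claw: 80

```text
t: 8.18
tcp_pos: [0.4934, -0.3, 0.1576]
ee_rot: [-0.0, 1.0, 0.001, -0.001]
force: [0.7, 0.0, -0.6]
opening: 0.0802
gripper_force: 0.0
```

```bash
python3 -c "
from h import *
shot('w4')
go(.603,-.126,.16,85);go(.603,-.126,.049,85)
cv2.imwrite('pics/w4v.png',cv2.resize(cv2.imread('pics/w4.png'),(800,500),interpolation=cv2.INTER_CUBIC))"
```

```text
t 8.22 go (0.603, -0.126, 0.16, 85) d [-109.6  174.    -2.4] w [ 0.001 -0.002  0.087]
t 8.22 go (0.603, -0.126, 0.049, 85) d [-109.9  173.9  108.6] w [ 0.001 -0.002  0.087]
```

View pics/w4v.png

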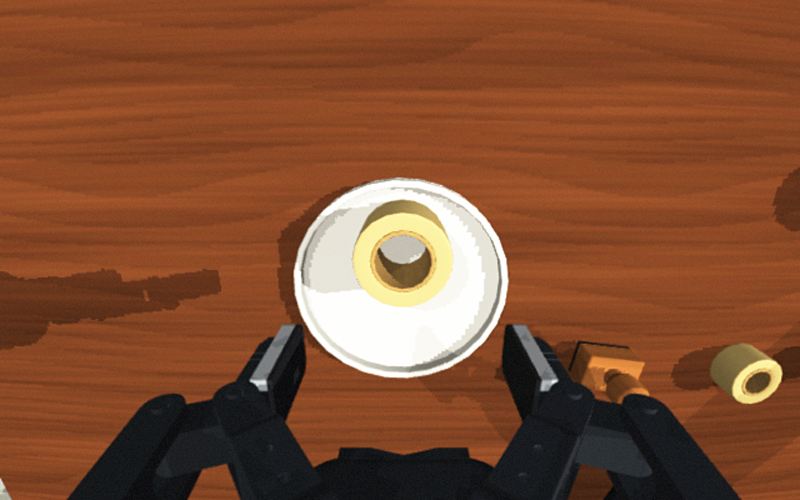

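The large roll is flat in the tray, upper-middle at (402,261). The stamp is next, with a closer look from above first.

In the tool's units: 174 mm / 1000 = 0.174, 115 mm / 1000 = 0.115, 0.087 rad / 6.2832 = 0.0138.

Call:
carry_out:
  delta_pos:
    - [-0.05,0.06,0]
    - [-0.08,0.115,-0.02]
    - [-0.08,0.174,-0.04]
    - [-0.08,0.174,-0.04]
    - [-0.08,0.174,-0.04]
    - [-0.08,0.174,-0.04]
    - [-0.08,0.174,-0.04]
  delta_rot:
    - [0,0,0.0138]
    - [0,0,0.0138]
    - [0,0,0.0138]
    - [0,0,0.0138]
    - [0,0,0.0138]
    - [0,0,0.0138]
    - [0,0,0.0138]
  claw: 60

```text
t: 9.1
tcp_pos: [0.5736, -0.1278, 0.1985]
ee_rot: [0.044, 0.999, -0.0, -0.001]
force: [-0.3, -0.9, 0.3]
opening: 0.0598
gripper_force: 0.0
```

```bash
python3 -c "
from h import *
shot('w5'); print(onz(wv('w4'),(np.array([[402,261]])+.5)/1.25-.5,.052))
v=wv('w5')
for x,y in((.603,-.126),(.598,-.125)): print(proj(v,[[x,y,.063],[x,y,.0485],[x,y,0],[x-.016,y-.024,.026],[x-.016,y+.024,.026]]))
cv2.imwrite('pics/w5v.png',cv2.resize(cv2.imread('pics/w5.png')[150:400,200:500],(720,600),interpolation=cv2.INTER_CUBIC))"
```

```text
[[ 0.49300969 -0.29951837  0.052     ]]
[[325.99705231 227.41012457]
 [325.82390852 221.48090568]
 [325.3451389  205.10344976]
 [301.12636895 200.80800333]
 [347.48380236 196.86980756]]
[[326.61329075 222.3819028 ]
 [326.41035047 216.65281703]
 [325.84986813 200.84716396]
 [301.55122753 196.13186276]
 [348.15321115 192.15407006]]
```

View pics/w5v.png

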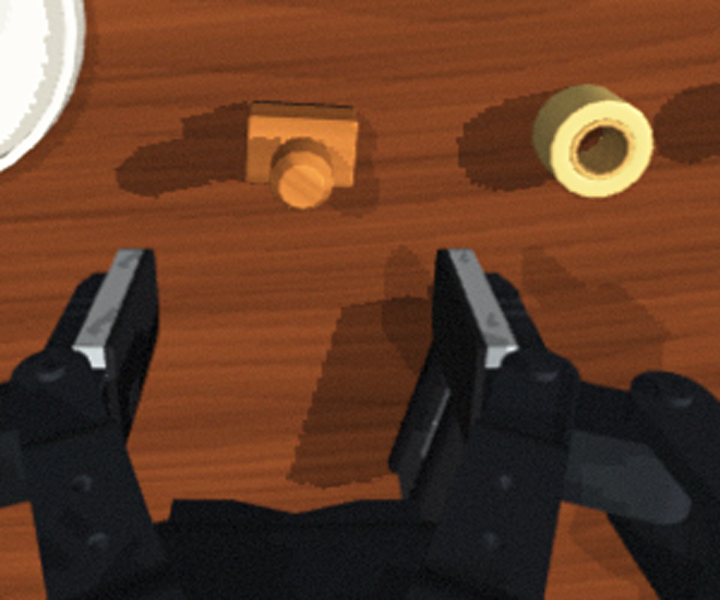

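```bash
python3 -c "
from h import *
print(onz(wv('w5'),[[450.4,211.5]],.028),onz(wv('w5'),[[327.5,227.5]],.063))
go(.603,-.1252,.049,85)"
```

```text
[[0.61201462 0.00467348 0.028     ]] [[ 0.60321602 -0.12461145  0.063     ]]
t 9.15 go (0.603, -0.1252, 0.049, 85) d [-29.2   5.1 149.6] w [ 0.    -0.001 -0.002]
```

In the tool's units: 149 mm / 1000 = 0.149, 138 mm / 1000 = 0.138.

Call:
carry_out:
  delta_pos:
    - [-0.029,0.005,0.02]
    - [-0.029,0.005,0.06]
    - [-0.029,0.005,0.095]
    - [-0.029,0.005,0.12]
    - [-0.029,0.005,0.138]
    - [-0.029,0.005,0.149]
    - [-0.029,0.005,0.149]
    - [-0.029,0.005,0.149]
  delta_rot:
    - [0,0,0]
    - [0,0,0]
    - [0,0,0]
    - [0,0,0]
    - [0,0,0]
    - [0,0,0]
    - [0,0,0]
    - [0,0,0]

```text
t: 10.15
tcp_pos: [0.6041, -0.1242, 0.0513]
ee_rot: [0.043, 0.999, -0.0, 0.001]
force: [-0.4, -0.3, 1.0]
opening: 0.0601
gripper_force: 0.0
```

In the tool's units: -100 mm / 1000 = -0.1, -60 mm / 1000 = -0.06.

Call:
carry_out:
  delta_pos:
    - [0,0,0]
    - [0,0,0]
    - [0,0,0]
    - [0,0,0]
    - [0,0,0]
    - [0,0,0]
    - [0,0,-0.02]
    - [0,0,-0.06]
    - [0,0,-0.1]
    - [0,0,-0.1]
  delta_rot:
    - [0,0,0]
    - [0,0,0]
    - [0,0,0]
    - [0,0,0]
    - [0,0,0]
    - [0,0,0]
    - [0,0,0]
    - [0,0,0]
    - [0,0,0]
    - [0,0,0]
  claw: 20

```text
t: 11.4
tcp_pos: [0.605, -0.1243, 0.1534]
ee_rot: [0.043, 0.999, -0.0, 0.003]
force: [0.0, 0.2, -0.9]
opening: 0.0246
gripper_force: 29.7
```

```bash
python3 -c "
from h import *
go(.568,-.300,.15,87);go(.568,-.300,.054,87)"
```

```text
t 11.4 go (0.568, -0.3, 0.15, 87) d [  21.7 -178.2    3.4] w [-0.001  0.005 -0.034]
t 11.4 go (0.568, -0.3, 0.054, 87) d [  22.2 -178.2   99.4] w [-0.001  0.005 -0.034]
```

In the tool's units: -178 mm / 1000 = -0.178, -120 mm / 1000 = -0.12, -0.034 rad / 6.2832 = -0.0054.

Call:
carry_out:
  delta_pos:
    - [0.01,-0.06,0]
    - [0.022,-0.12,0]
    - [0.022,-0.178,0]
    - [0.022,-0.178,0.02]
    - [0.022,-0.178,0.05]
    - [0.022,-0.178,0.075]
    - [0.022,-0.178,0.09]
    - [0.022,-0.178,0.095]
    - [0.022,-0.178,0.096]
    - [0.022,-0.178,0.096]
  delta_rot:
    - [0,0,0]
    - [0,0,0]
    - [0,0.0006,-0.0054]
    - [0,0.0006,-0.0054]
    - [0,0.0006,-0.0054]
    - [0,0.0006,-0.0054]
    - [0,0.0006,-0.0054]
    - [0,0.0006,-0.0054]
    - [0,0.0006,-0.0054]
    - [0,0.0006,-0.0054]

```text
t: 12.65
tcp_pos: [0.5663, -0.2995, 0.0548]
ee_rot: [0.026, 1.0, -0.0, -0.002]
force: [-0.4, -0.8, 2.4]
opening: 0.0248
gripper_force: 29.6
```

Call:
carry_out:
  delta_pos:
    - [0,0,0]
    - [0,0,0]
  delta_rot:
    - [0,0,0]
    - [0,0,0]

```text
t: 12.9
tcp_pos: [0.5663, -0.2996, 0.0547]
ee_rot: [0.026, 1.0, -0.0, -0.002]
force: [-2.2, -0.9, 4.7]
opening: 0.0247
gripper_force: 29.7
```

In the tool's units: -120 mm / 1000 = -0.12, -60 mm / 1000 = -0.06.

Call:
carry_out:
  delta_pos:
    - [0,0,0]
    - [0,0,0]
    - [0,0,0]
    - [0,0,0]
    - [0,0,-0.02]
    - [0,0,-0.06]
    - [0,0,-0.12]
    - [0,0,-0.12]
    - [0,0,-0.12]
    - [0,0,-0.12]
  delta_rot:
    - [0,0,0]
    - [0,0,0]
    - [0,0,0]
    - [0,0,0]
    - [0,0,0]
    - [0,0,0]
    - [0,0,0]
    - [0,0,0]
    - [0,0,0]
    - [0,0,0]
  claw: 60

```text
t: 14.15
tcp_pos: [0.5658, -0.299, 0.1725]
ee_rot: [0.026, 1.0, 0.001, -0.003]
force: [-0.9, -0.1, -0.9]
opening: 0.0601
gripper_force: 0.0
```

```bash
python3 -c "
from h import *
shot('w6')
go(.48,.27,.30,119.6)
cv2.imwrite('pics/w6v.png',cv2.resize(cv2.imread('pics/w6.png')[100:400,120:520],(800,600),interpolation=cv2.INTER_CUBIC))"
```

```text
t 14.2 go (0.48, 0.27, 0.3, 119.6) d [ 116.7  563.9 -126. ] w [ 0.003 -0.006 -0.57 ]
```

View pics/w6v.png

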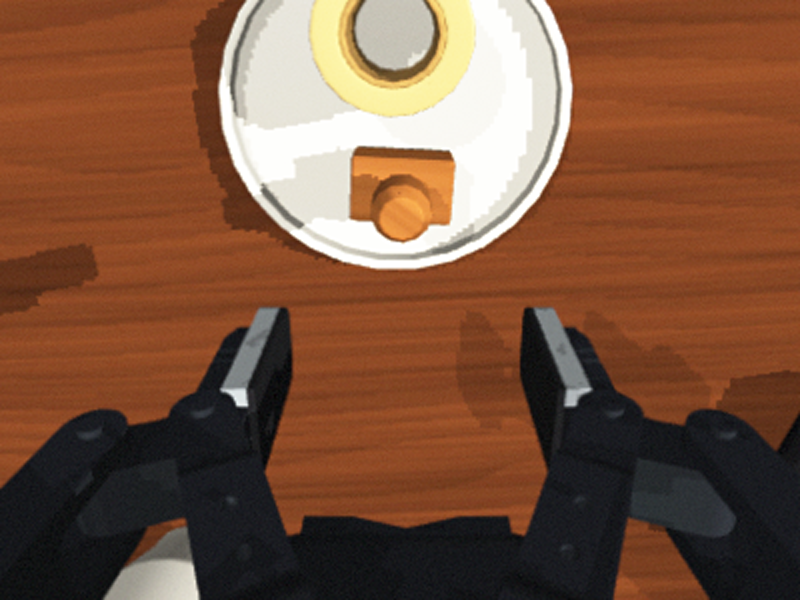

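The stamp stands upright at (402,215) beside the large roll at (395,30), and both are inside the round tray. Next I look at the bay tray from close by, with the tool turned to the tray's axes.

In the tool's units: 564 mm / 1000 = 0.564, 400 mm / 1000 = 0.4, -0.57 rad / 6.2832 = -0.0907.

Call:
carry_out:
  delta_pos:
    - [0.012,0.06,-0.06]
    - [0.024,0.12,-0.1]
    - [0.036,0.175,-0.126]
    - [0.048,0.23,-0.126]
    - [0.06,0.29,-0.126]
    - [0.072,0.345,-0.126]
    - [0.084,0.4,-0.126]
    - [0.096,0.455,-0.126]
    - [0.108,0.51,-0.126]
    - [0.117,0.564,-0.126]
  delta_rot:
    - [0,0,-0.008]
    - [0,0,-0.0159]
    - [0,0,-0.0239]
    - [0,0,-0.0318]
    - [0,0,-0.0398]
    - [0,0,-0.0477]
    - [0,0,-0.0573]
    - [0,0,-0.0668]
    - [0,0,-0.0796]
    - [0,0,-0.0907]

```text
t: 15.45
tcp_pos: [0.479, 0.2718, 0.2998]
ee_rot: [-0.257, 0.966, 0.0, -0.003]
force: [1.9, 0.2, -0.9]
opening: 0.06
gripper_force: 0.0
```

Call:
carry_out:
  delta_pos:
    - [0,0,0]
    - [0,0,0]
    - [0,0,0]
    - [0,0,0]
  delta_rot:
    - [0,0,0]
    - [0,0,0]
    - [0,0,0]
    - [0,0,0]

```text
t: 15.95
tcp_pos: [0.4803, 0.2688, 0.3009]
ee_rot: [-0.255, 0.967, 0.001, -0.002]
force: [-1.3, 0.1, 0.6]
opening: 0.0599
gripper_force: 0.0
```

```bash
python3 -c "
from h import *
print(r.read_state()['tcp_pos'],R.from_quat(r.read_state()['ee_rot']).as_matrix()[:,1])
shot('w7')
cv2.imwrite('pics/w7v.png',cv2.resize(cv2.imread('pics/w7.png'),(800,500),interpolation=cv2.INTER_CUBIC))"
```

```text
[0.48032043 0.26875642 0.30092958] [-0.49271603  0.87018759  0.00211378]
```

View pics/w7v.png

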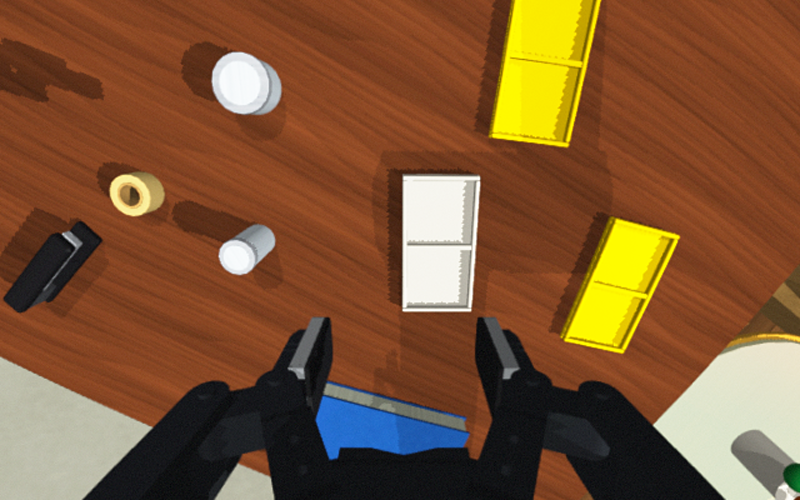

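The white tray's rim corners are at (403,175), (480,176), (471,311) and (403,310), with the divider at row 245. The low tin's top is at (242,82) and the small roll at (133,195).

```bash
python3 - <<'E'
from h import *
np.set_printoptions(precision=4,suppress=True)
v=wv('w7'); f=lambda p:(np.array(p,float)+.5)/1.25-.5
p=f([(403,175),(480,176),(471,311),(403,310)])
B=onz(v,p,.014); print(B,'c',B.mean(0),[np.linalg.norm(B[i]-B[i-1]) for i in range(4)])
d=B[0]+B[1]-B[2]-B[3]; print('x ang',np.degrees(np.arctan2(-d[1],-d[0])))
s=(np.array([(254,546),(235,458),(39,482),(46,574)])+.5)/2.79-.5+[235,100]
# order: w7 0=near-robot,right.. match via nearest
S=onz(P('side'),s,.014); idx=[np.argmin(np.linalg.norm(S-b,axis=1)) for b in B]; print(idx)
print('tri',tri(P('side'),s[idx],v,p), tri(P('side'),s[idx],v,p).mean(0))
print('low',onz(v,f([(242,82)]),.04),'small',onz(v,f([(133,195)]),.028))
go(.4485,.075,.20,120);go(.4485,.075,.038,120)
E
```

```text
[[0.4514 0.2543 0.014 ]
 [0.4113 0.327  0.014 ]
 [0.5525 0.4065 0.014 ]
 [0.5919 0.3338 0.014 ]] c [0.5018 0.3304 0.014 ] [np.float64(0.1614033085406455), np.float64(0.08306927546658517), np.float64(0.16210026555545573), np.float64(0.08266009183394356)]
x ang 29.430506100966173
[np.int64(1), np.int64(0), np.int64(3), np.int64(2)]
tri [[0.4521 0.2544 0.0123]
 [0.4117 0.3271 0.0143]
 [0.5513 0.405  0.0174]
 [0.5919 0.3334 0.0157]] [0.5017 0.33   0.0149]
low [[0.447  0.0764 0.04  ]] small [[0.6102 0.009  0.028 ]]
t 16.0 go (0.4485, 0.075, 0.2, 120) d [ 122.9 -153.2  101. ] w [ 0.002 -0.003 -0.008]
t 16.0 go (0.4485, 0.075, 0.038, 120) d [ 122.4 -153.6  263. ] w [ 0.002 -0.003 -0.008]
```

In the tool's units: 263 mm / 1000 = 0.263, -153 mm / 1000 = -0.153.

Call:
carry_out:
  delta_pos:
    - [0.04,-0.05,0.03]
    - [0.08,-0.1,0.06]
    - [0.122,-0.153,0.1]
    - [0.122,-0.153,0.15]
    - [0.122,-0.153,0.19]
    - [0.122,-0.153,0.22]
    - [0.122,-0.153,0.245]
    - [0.122,-0.153,0.263]
    - [0.122,-0.153,0.263]
    - [0.122,-0.153,0.263]
  delta_rot:
    - [0,0,0]
    - [0,0,0]
    - [0,0,0]
    - [0,0,0]
    - [0,0,0]
    - [0,0,0]
    - [0,0,0]
    - [0,0,0]
    - [0,0,0]
    - [0,0,0]
  claw: 80

```text
t: 17.25
tcp_pos: [0.4491, 0.0765, 0.0387]
ee_rot: [-0.255, 0.967, 0.001, -0.001]
force: [-0.2, 0.7, 0.1]
opening: 0.0801
gripper_force: 0.0
```

Call:
carry_out:
  delta_pos:
    - [0,0,0]
    - [0,0,0]
    - [0,0,0]
    - [0,0,0]
    - [0,0,0]
    - [0,0,0]
  delta_rot:
    - [0,0,0]
    - [0,0,0]
    - [0,0,0]
    - [0,0,0]
    - [0,0,0]
    - [0,0,0]
  claw: 50

```text
t: 18.0
tcp_pos: [0.4494, 0.0766, 0.0392]
ee_rot: [-0.256, 0.967, 0.0, -0.001]
force: [-1.3, -1.7, 5.9]
opening: 0.0548
gripper_force: 30.8
```

In the tool's units: -110 mm / 1000 = -0.11, -60 mm / 1000 = -0.06.

Call:
carry_out:
  delta_pos:
    - [0,0,-0.02]
    - [0,0,-0.06]
    - [0,0,-0.11]
    - [0,0,-0.11]
    - [0,0,-0.11]
  delta_rot:
    - [0,0,0]
    - [0,0,0]
    - [0,0,0]
    - [0,0,0]
    - [0,0,0]

```text
t: 18.62
tcp_pos: [0.4489, 0.0766, 0.1477]
ee_rot: [-0.256, 0.967, 0.001, -0.002]
force: [0.2, -0.5, -1.2]
opening: 0.0548
gripper_force: 32.3
```

```bash
python3 -c "
from h import *
go(.4678,.3112,.146,119.4);go(.4678,.3112,.043,119.4)"
```

```text
t 18.62 go (0.4678, 0.3112, 0.146, 119.4) d [-132.4  194.5    1.7] w [ 0.002 -0.003  0.004]
t 18.62 go (0.4678, 0.3112, 0.043, 119.4) d [-132.8  194.3  104.7] w [ 0.002 -0.003  0.004]
```

In the tool's units: 194 mm / 1000 = 0.194, -132 mm / 1000 = -0.132.

Call:
carry_out:
  delta_pos:
    - [-0.04,0.055,0]
    - [-0.08,0.11,0]
    - [-0.11,0.165,0]
    - [-0.132,0.194,0]
    - [-0.132,0.194,0.02]
    - [-0.132,0.194,0.05]
    - [-0.132,0.194,0.075]
    - [-0.132,0.194,0.092]
    - [-0.132,0.194,0.101]
    - [-0.132,0.194,0.103]
  delta_rot:
    - [0,0,0]
    - [0,0,0]
    - [0,0,0]
    - [0,0,0]
    - [0,0,0]
    - [0,0,0]
    - [0,0,0]
    - [0,0,0]
    - [0,0,0]
    - [0,0,0]

```text
t: 19.88
tcp_pos: [0.4672, 0.3104, 0.0445]
ee_rot: [-0.256, 0.967, 0.001, -0.002]
force: [0.2, 0.2, -0.0]
opening: 0.0543
gripper_force: 32.4
```

Call:
carry_out:
  delta_pos:
    - [0,0,0]
    - [0,0,0]
  delta_rot:
    - [0,0,0]
    - [0,0,0]

```text
t: 20.12
tcp_pos: [0.468, 0.3109, 0.0457]
ee_rot: [-0.256, 0.967, 0.001, -0.001]
force: [0.7, 0.7, -0.7]
opening: 0.0547
gripper_force: 32.4
```

Not yet on the floor, so I lower it about 2 mm, release and rise.

In the tool's units: 2 mm / 1000 = 0.002, 1 mm / 1000 = 0.001.

Call:
carry_out:
  delta_pos:
    - [0,0,0.001]
    - [0,0,0.002]
    - [0,0,0.002]
  delta_rot:
    - [0,0,0]
    - [0,0,0]
    - [0,0,0]

```text
t: 20.5
tcp_pos: [0.4678, 0.3108, 0.0442]
ee_rot: [-0.256, 0.967, 0.001, -0.001]
force: [-2.7, -1.4, 7.9]
opening: 0.0546
gripper_force: 33.0
```

In the tool's units: -120 mm / 1000 = -0.12, -60 mm / 1000 = -0.06.

Call:
carry_out:
  delta_pos:
    - [0,0,0]
    - [0,0,0]
    - [0,0,0]
    - [0,0,0]
    - [0,0,-0.02]
    - [0,0,-0.06]
    - [0,0,-0.12]
    - [0,0,-0.12]
    - [0,0,-0.12]
    - [0,0,-0.12]
  delta_rot:
    - [0,0,0]
    - [0,0,0]
    - [0,0,0]
    - [0,0,0]
    - [0,0,0]
    - [0,0,0]
    - [0,0,0]
    - [0,0,0]
    - [0,0,0]
    - [0,0,0]
  claw: 70

```text
t: 21.75
tcp_pos: [0.4672, 0.3101, 0.1612]
ee_rot: [-0.256, 0.967, 0.0, -0.003]
force: [0.8, -0.4, -0.5]
opening: 0.0702
gripper_force: 0.0
```

```bash
python3 -c "
from h import *
go(.612,.0045,.17,119.4);go(.612,.0045,.028,119.4)"
```

```text
t 21.75 go (0.612, 0.0045, 0.17, 119.4) d [  25.2 -337.2   -9.3] w [ 0.002 -0.006  0.004]
t 21.75 go (0.612, 0.0045, 0.028, 119.4) d [  24.4 -337.5  132.7] w [ 0.002 -0.006  0.004]
```

In the tool's units: -337 mm / 1000 = -0.337, -300 mm / 1000 = -0.3, -0.005 rad / 6.2832 = -0.0008.

Call:
carry_out:
  delta_pos:
    - [0.004,-0.06,-0.009]
    - [0.008,-0.12,-0.009]
    - [0.012,-0.18,-0.009]
    - [0.016,-0.24,-0.009]
    - [0.02,-0.3,-0.009]
    - [0.025,-0.337,-0.009]
    - [0.025,-0.337,-0.009]
    - [0.025,-0.337,-0.009]
  delta_rot:
    - [0,-0.0008,0]
    - [0,-0.0008,0]
    - [0,-0.0008,0]
    - [0,-0.0008,0]
    - [0,-0.0008,0]
    - [0,-0.0008,0]
    - [0,-0.0008,0]
    - [0,-0.0008,0]
  claw: 68

```text
t: 22.75
tcp_pos: [0.6121, 0.0056, 0.17]
ee_rot: [-0.256, 0.967, 0.002, -0.001]
force: [0.0, 0.1, -0.0]
opening: 0.068
gripper_force: 0.0
```

```bash
python3 -c "
from h import *
shot('w8');go(.612,.0045,.028,119.4)
v=wv('w8');print(proj(v,[[.612,.0045,.028]]))
cv2.imwrite('pics/w8v.png',cv2.resize(cv2.imread('pics/w8.png')[150:400,200:500],(720,600),interpolation=cv2.INTER_CUBIC))"
```

```text
t 22.8 go (0.612, 0.0045, 0.028, 119.4) d [  1.   -1.8 142.4] w [0.003 0.    0.005]
[[319.65681197 193.81313477]]
```

View pics/w8v.png

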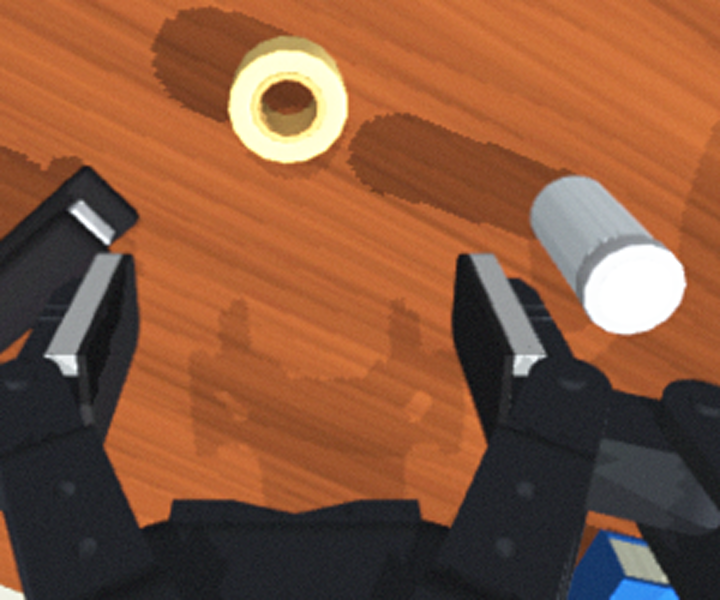

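The roll's top is at (288,106), which is full-frame (320,194) and agrees with the prediction. The stapler is clear of the fingers, so I descend.

In the tool's units: 142 mm / 1000 = 0.142, 141 mm / 1000 = 0.141.

Call:
carry_out:
  delta_pos:
    - [0.001,-0.002,0.04]
    - [0.001,-0.002,0.08]
    - [0.001,-0.002,0.11]
    - [0.001,-0.002,0.13]
    - [0.001,-0.002,0.141]
    - [0.001,-0.002,0.142]
    - [0.001,-0.002,0.142]
  delta_rot:
    - [0,0,0]
    - [0,0,0]
    - [0,0,0]
    - [0,0,0]
    - [0,0,0]
    - [0,0,0]
    - [0,0,0]

```text
t: 23.68
tcp_pos: [0.6135, 0.0038, 0.0302]
ee_rot: [-0.256, 0.967, 0.001, 0.001]
force: [1.0, -0.8, -0.3]
opening: 0.0683
gripper_force: 0.0
```

Call:
carry_out:
  delta_pos:
    - [0,0,0]
    - [0,0,0]
    - [0,0,0]
    - [0,0,0]
    - [0,0,0]
    - [0,0,0]
  delta_rot:
    - [0,0,0]
    - [0,0,0]
    - [0,0,0]
    - [0,0,0]
    - [0,0,0]
    - [0,0,0]
  claw: 40

```text
t: 24.42
tcp_pos: [0.6136, 0.0034, 0.0305]
ee_rot: [-0.256, 0.967, 0.001, 0.001]
force: [-1.9, 0.9, 5.0]
opening: 0.0449
gripper_force: 30.6
```

In the tool's units: -130 mm / 1000 = -0.13, -120 mm / 1000 = -0.12.

Call:
carry_out:
  delta_pos:
    - [0,0,-0.02]
    - [0,0,-0.06]
    - [0,0,-0.12]
    - [0,0,-0.13]
    - [0,0,-0.13]
    - [0,0,-0.13]
  delta_rot:
    - [0,0,0]
    - [0,0,0]
    - [0,0,0]
    - [0,0,0]
    - [0,0,0]
    - [0,0,0]

```text
t: 25.18
tcp_pos: [0.6121, 0.003, 0.1573]
ee_rot: [-0.256, 0.967, 0.002, -0.001]
force: [-0.9, -0.3, -0.2]
opening: 0.0452
gripper_force: 30.9
```

```bash
python3 -c "
from h import *
go(.5358,.3494,.16,119.4);go(.5358,.3494,.033,119.4)"
```

```text
t 25.18 go (0.5358, 0.3494, 0.16, 119.4) d [-105.   338.8   -1.6] w [ 0.004 -0.001  0.004]
t 25.18 go (0.5358, 0.3494, 0.033, 119.4) d [-105.1  338.4  125.4] w [ 0.004 -0.001  0.004]
```

In the tool's units: 339 mm / 1000 = 0.339, -105 mm / 1000 = -0.105.

Call:
carry_out:
  delta_pos:
    - [-0.018,0.058,-0.002]
    - [-0.036,0.116,-0.002]
    - [-0.054,0.174,-0.002]
    - [-0.072,0.232,-0.002]
    - [-0.09,0.29,-0.002]
    - [-0.105,0.339,-0.002]
    - [-0.105,0.339,0.01]
    - [-0.105,0.339,0.05]
    - [-0.105,0.339,0.09]
    - [-0.105,0.339,0.11]
  delta_rot:
    - [0,0,0]
    - [0,0,0]
    - [0,0,0]
    - [0,0,0]
    - [0,0,0]
    - [0,0,0]
    - [0,0,0]
    - [0,0,0]
    - [0,0,0]
    - [0,0,0]

```text
t: 26.42
tcp_pos: [0.5347, 0.3474, 0.0454]
ee_rot: [-0.255, 0.967, 0.0, -0.003]
force: [0.7, 0.4, 0.3]
opening: 0.0448
gripper_force: 30.9
```

In the tool's units: 8 mm / 1000 = 0.008, 7 mm / 1000 = 0.007.

Call:
carry_out:
  delta_pos:
    - [0,0,0]
    - [0,0,0.004]
    - [0,0,0.007]
    - [0,0,0.008]
    - [0,0,0.008]
  delta_rot:
    - [0,0,0]
    - [0,0,0]
    - [0,0,0]
    - [0,0,0]
    - [0,0,0]

```text
t: 27.05
tcp_pos: [0.5368, 0.3501, 0.0425]
ee_rot: [-0.256, 0.967, 0.001, 0.001]
force: [-0.5, 0.7, 0.5]
opening: 0.0449
gripper_force: 30.9
```

In the tool's units: 6 mm / 1000 = 0.006, 3 mm / 1000 = 0.003.

Call:
carry_out:
  delta_pos:
    - [0,0,0.003]
    - [0,0,0.006]
    - [0,0,0.006]
    - [0,0,0.006]
  delta_rot:
    - [0,0,0]
    - [0,0,0]
    - [0,0,0]
    - [0,0,0]

```text
t: 27.55
tcp_pos: [0.5366, 0.3499, 0.0361]
ee_rot: [-0.256, 0.967, 0.001, 0.0]
force: [-0.6, 0.1, -0.2]
opening: 0.045
gripper_force: 31.0
```

In the tool's units: 0.7 mm / 1000 = 0.0007.

Call:
carry_out:
  delta_pos:
    - [0,0,0.0007]
    - [0,0,0.0007]
    - [0,0,0.0007]
  delta_rot:
    - [0,0,0]
    - [0,0,0]
    - [0,0,0]

```text
t: 27.92
tcp_pos: [0.5367, 0.35, 0.0356]
ee_rot: [-0.256, 0.967, 0.001, 0.001]
force: [-0.3, -1.4, 2.3]
opening: 0.0449
gripper_force: 31.1
```

In the tool's units: -160 mm / 1000 = -0.16, -120 mm / 1000 = -0.12.

Call:
carry_out:
  delta_pos:
    - [0,0,0]
    - [0,0,0]
    - [0,0,0]
    - [0,0,0]
    - [0,0,-0.02]
    - [0,0,-0.06]
    - [0,0,-0.12]
    - [0.06,0,-0.16]
    - [0.1,0,-0.16]
    - [0.1,0,-0.16]
  delta_rot:
    - [0,0,0]
    - [0,0,0]
    - [0,0,0]
    - [0,0,0]
    - [0,0,0]
    - [0,0,0]
    - [0,0,0]
    - [0,0,0]
    - [0,0,0]
    - [0,0,0]
  claw: 58

```text
t: 29.18
tcp_pos: [0.4476, 0.2989, 0.1967]
ee_rot: [-0.256, 0.967, 0.001, 0.001]
force: [1.2, 0.4, 0.1]
opening: 0.0579
gripper_force: 0.0
```

Call:
carry_out:
  delta_pos:
    - [0,0,0]
    - [0,0,0]
    - [0,0,0]
    - [0,0,0]
  delta_rot:
    - [0,0,0]
    - [0,0,0]
    - [0,0,0]
    - [0,0,0]

```text
t: 29.68
tcp_pos: [0.45, 0.3003, 0.1947]
ee_rot: [-0.256, 0.967, 0.001, 0.0]
force: [0.5, 0.9, -0.7]
opening: 0.058
gripper_force: 0.0
```

```bash
python3 -c "
from h import *
from rt import *
shot('w9'); s=eyes.snapshot('side'); cv2.imwrite('pics/side9.png',s)
a=cv2.imread('pics/w9.png')[60:360,240:560]; b=s[100:315,235:385]
a=cv2.resize(a,None,fx=1.27,fy=1.27,interpolation=cv2.INTER_CUBIC); b=cv2.resize(b,None,fx=2.6,fy=2.6,interpolation=cv2.INTER_CUBIC)
c=np.zeros((560,800,3),np.uint8); c[:a.shape[0],:a.shape[1]]=a; c[:b.shape[0],408:408+b.shape[1]]=b[:560]; cv2.imwrite('pics/fin.png',c)"
```

```text
(no output)
```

View pics/fin.png

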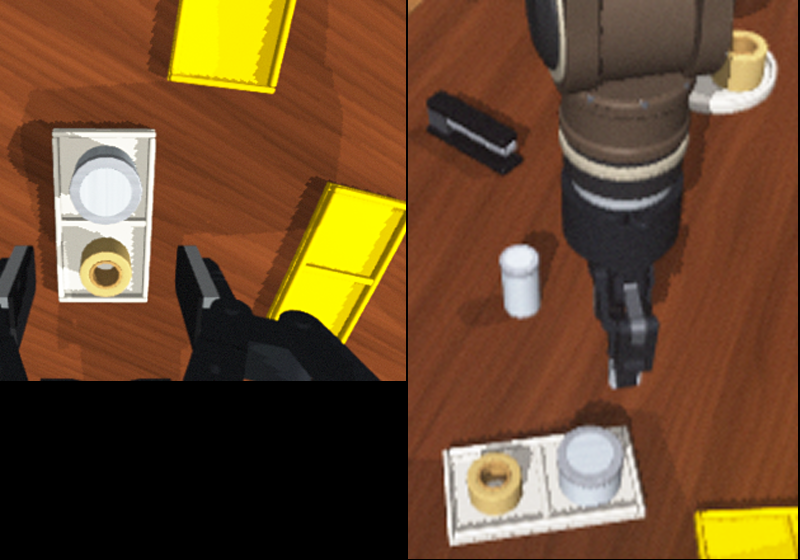

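Both pinboard pieces sit flat in separate compartments: the low tin at (105,188) and the small roll at (105,271). The tall tin and stapler have not moved. One numeric check, then I hand in.

```bash
python3 -c "
from h import *
v=wv('w9'); a=np.deg2rad(29.4); M=np.array([[np.cos(a),np.sin(a)],[-np.sin(a),np.cos(a)]])
ok=True
for p,z,x0 in(((105,188),.045,-.039),((105,271),.033,.039)):
    q=M@(onz(v,[[p[0]/1.27+240,p[1]/1.27+60]],z)[0][:2]-[.5018,.3303]); print(q); ok&=abs(q[0]-x0)<.009 and abs(q[1])<.009
print(ok, r.job_done() if ok else '')"
```

```text
[-0.04361969  0.00102729]
[0.03648054 0.00140429]
the job is handed in; nothing more can be done
True None
```

The job is handed in at about 30 s of the 112 s allowed: the small roll and low tin are each in their own compartment of the white tray, the large roll and stamp are in the round tray, and the tall tin and stapler are undisturbed; the judge's verdict was not shown to me.

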